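# Switch the selector box to its terminated port and zero it

## Robot

A 6-joint arm with a two-finger parallel gripper is mounted at the origin on the work surface. World frame = base frame: x ahead of the robot, y to its left, z up, the work surface at z = 0. Lengths are in m, angles in degrees, forces in N, time in s.
With the tool pointing down it reaches from about 0.25 to 0.725 m from the base axis. Payload 9.7 kg.
Tool frame: the origin (TCP) lies on the centre line of the jaws, within the pads' length; the fingertips stand bot.nose_length ahead of it and the grasp point (between the pads) lies 11 mm behind it (bot.nose_length is the distance from the TCP to the fingertips, in m); z points along the fingers, y is the line along which they close (so a half turn about z gives the same grasp; the last joint's range is limited). The gripper opens to 85 mm and grips with 20 to 120 N. Pads are 22 mm wide; open, the fingers measure 114 mm over their backs; the gripper's body (76 mm by 85 mm) begins 54 mm behind the grasp point. The pads swing forward as they close: fully open they stand 13 mm farther back than shut.
Start: joints at [76.318, 4.979, 10.078, 95.1, 0, 90], TCP at [0.13, 0.534, 0.239] pointing down, gripper open.
Joint ranges: [-179.16, 179.16], [-48.56, 103.87], [-65.8, 70.77], [-126.05, 130.52], [-82.76, 87.17], [-180, 180]. Speed limits (degrees/s): [127.2, 127.2, 147.25, 180, 180, 180].

## Interface

Orientations are given as [roll, pitch, yaw] about the fixed x, y, z axes, in that order (R = Rz(yaw) Ry(pitch) Rx(roll)).
In Python, from workcell import bot gives the robot as it stands. The module is installed in compiled form; this text tells all that it offers.
- The arm moves only by the shell command python3 -m inch 'ROWS' [OPENING] [FORCE]. ROWS is JSON, a list of rows, each a list of 4 numbers: the shift along the world's x, y, z in cm, then the turn about the world's z in degrees. A call has exactly 8 rows; each row is the pose to reach, as a shift and turn from the pose commanded when the call began; what a row does not reach only later rows make up. A row lasts 1/8 s, in which the tool goes at most 62.5 mm and 10.7 degrees, less where a joint would pass 70% of its speed; a pose out of reach is approached as far as the arm can. A call with a gripper value outside its range is refused whole. OPENING is the finger opening in cm, from 0 to 8.54, set as the call begins (- or left out, the last holds). The fingers move at their own pace and stop on an object; FORCE is the grip in N (left out, the last holds). Time passes only in rows, so rows that repeat a pose let the fingers close, or fill a call up. It gives the time, the measured TCP pose, the force, the opening and the grip force at its end, in the units of the state.
- bot.get_obs(): the state, without advancing time (a new reading comes with each control period).
- bot.camera(name): name is "scene" or "top" or "wrist"; returns a dict with "img" (384x512x3 uint8, red, green, blue), "fovy" (degrees; the focal length in pixels is half the picture's height over the tangent of half this angle, whatever the lens; pixels are square), "cx", "cy" (the principal point, pixels), "R" (3x3) and "t" (3): a world point X has camera coordinates R X + t; the wrist camera has in their place "mount" (4x4, takes a point from camera to tool coordinates, whose origin is the TCP and whose axes are the flange's). Camera axes: x right, y down, z forward; pixel columns grow to the right and rows downward; lengths in m; the calibration is good to about 2 mm. A picture is of the moment at which its call begins: read the wrist's pose just before it. There is no depth.
- bot.job_done(): hands the job in; it is judged then, once.
Trained networks look in a picture, given as the dict that the camera call returned (one of the last four; its "shot" number tells which), for a name from the list of things; names that differ only in an ending like _2 or _b are one class to them, and where a whole thing is asked for, a point or a joint stands for the part that bears it (a point fixed in the world has none). Each returns a list of dicts, best first, with "score" (0 to 1); they miss things now and then, are a little off and sometimes report something else, mostly with a low value. They report only what shows in the picture. A call takes as long as a camera call.
- bot.find_in(thing, picture): "point" ([column, row] in pixels, amid what is visible of it).
- bot.landmark_of(thing, picture): "point" ([column, row] in pixels: a listed point, or the origin of a listed thing).
The state is a dict: "time": time; "q": joint angles; "qd": joint speeds; "joint_efforts": joint torques, N m; "ee_pos": TCP position; "tcp_rot": TCP orientation; "wrist_force": force on the tool from outside, world axes, zero at the start; "torque": the same for the moment, N m; "opening": finger opening in m; "grasp_force": force on a finger pad.
Only numpy, scipy, OpenCV 4.12 (cv2) and the standard library are available. Lean on these libraries where they do the work, as an engineer would, in place of code of your own. Each camera call takes 0.05 s, during which the arm holds its last target. There are 200 camera calls.

## Task

On the bench stands a coaxial selector box: a rotary switch with one long lever tab, and seven ports in a half circle around it, one wearing a fat finned terminator and the other six only small dust caps. Push the lever tab round with the fingertips, click by click, until it rests pointing straight at the finned terminator, and only then press the round zero button at the front of the box all the way down and let it come up again. Just push: do not pinch the tab, do not shove hard, do not knock the terminator or the caps, and leave everything lying around where it is.

Things in the scene. Friction and masses are not known exactly. Their poses are not given: they have to be found in the camera images.
- selector_box: grey case, dark top panel, fixed to the bench: 229 mm deep (x -102 to +127), 264 wide (y), flat panel at z = 65. Origin at bench height on the switch's axis; x to the box's back (away from its button), z up. Place varies, turned up to 20 degrees. Seven ports on the panel, 100 from the axis, at -90, -60, -30, 0, 30, 60, 90 degrees from x, counter-clockwise from above
- selector (a joint): switch angle, rad: 0 when the tab points along the box's x, positive counter-clockwise from above. Seven clicks 0.524 apart, -1.571 to 1.571, one per port; end stops at 1.75. Left alone it springs into the nearest click; starts in one of the middle three (rarely poised half-way between two). Leaving a click takes 4 to 6 N mid-tab; past half-way it springs on
- lever_tab (a point): black lever tab sticking out radially from the switch's knob (radius 21, foot 26, 31 high above the panel): a bar 13 wide, 22 high, reaching to 72 mm from the switch's axis; underside 8 above the panel, top 30. Origin in the bar's middle, 50 from the axis, 19 above the panel; x points outwards (the way it points), z up; turns with the switch
- terminator: the finned terminator, a round steel part of 31 diameter with six fins, 53 high, fixed on the port at -90, -60, +60 or +90 degrees (it varies). Origin at the centre of its foot, on the panel, 100 from the switch's axis
- cap_a: a small round steel dust cap on a port, diameter 20, 16 high; origin at the centre of its foot, on the panel
- cap_b: another such dust cap on another port
- cap_c: another such dust cap on another port
- middle_caps: the three dust caps on the ports at -30, 0 and +30 degrees, same size; origin on the switch's axis at panel height, axes as the box
- zero_button (a joint): travel of the zero button, m: 0 up, 0.006 fully down; sprung, needs 1.4 N to start and 4.5 N to be fully down, comes up by itself
- zero_button_top (a point): centre of the top of the round grey zero button (diameter 26 mm), 22 above the panel when up, in a dark collar of diameter 42, 12 high; pressed straight down. It lies 70 mm in front of (-x of the box) and 40 to the right (-y) of the switch's axis
- circuit_board: loose green circuit board, 100 x 130, 30 high with its parts, lying left of the box; origin under its centre
- multimeter: loose hand-held multimeter, 170 x 82 x 40 high, lying right of the box; origin under its centre
- adapter: loose steel and brass coaxial adapter, diameter 20, 38 high, standing on the panel near the box's front left corner; origin under its centre
- screwdriver: loose screwdriver, 170 long, about 30 thick, lying in front of the box; origin under it
- wrench: loose spanner, 150 long, 10 thick, lying right of the multimeter; origin under it
- solder_spool: loose spool, diameter 58, 46 high, behind the box; origin under its centre
- flux_jar: loose small jar, diameter 46, 50 high, behind the box; origin under its centre

How it is judged:
By the outcome, as a careful person would: the job done as asked, in the order asked, and still so for the second after the job is handed in, with the robot touching nothing.
It also fails if it takes over 48 s, if anything falls off the work surface, if the arm or the gripper's body presses on something with over 40 N, if the wrist force passes 120 N, or if a joint passes its speed limit or range.

## Working session

There is one attempt and no reset: what is moved stays moved. The work goes in short steps, Python scripts to look and compute and a shell command to move; the robot and the scene stay as the last step left them, time stands still between calls to the robot, and variables do not carry over. Pictures are saved under pics/ and viewed, at most 11 in all, crops included, and the job is handed in when it is done.

```bash
mkdir -p pics; cat > h.py <<'E'
import numpy as np, cv2
from workcell import bot
from scipy.spatial.transform import Rotation as Ro
def ray(c,p,pose=None):
    h,w=c["img"].shape[:2]; f=h/2/np.tan(np.radians(c["fovy"])/2)
    d=np.array([(p[0]-c["cx"])/f,(p[1]-c["cy"])/f,1])
    if "R" in c and c.get("R") is not None:
        R=np.array(c["R"]);t=np.array(c["t"]); return -R.T@t, R.T@d
    T=np.eye(4);T[:3,:3]=Ro.from_euler('xyz',pose[1],degrees=True).as_matrix();T[:3,3]=pose[0]
    T=T@np.array(c["mount"]); return T[:3,3],T[:3,:3]@d
def at(c,p,z,pose=None):
    o,d=ray(c,p,pose); return o+d*(z-o[2])/d[2]
def pix(c,X,pose=None):
    h,w=c["img"].shape[:2]; f=h/2/np.tan(np.radians(c["fovy"])/2)
    if "R" in c: x=np.array(c["R"])@X+np.array(c["t"])
    else:
        T=np.eye(4);T[:3,:3]=Ro.from_euler('xyz',pose[1],degrees=True).as_matrix();T[:3,3]=pose[0]
        x=(np.linalg.inv(T@np.array(c["mount"]))@np.append(X,1))[:3]
    return np.array([f*x[0]/x[2]+c["cx"],f*x[1]/x[2]+c["cy"]])
def pose():
    o=bot.get_obs(); return o["ee_pos"],o["tcp_rot"]
Z=dict(selector_box=0,lever_tab=.084,terminator=.065,cap_a=.065,middle_caps=.065,zero_button_top=.087,adapter=.065)
def look(name,things=Z):
    ps=pose(); c=bot.camera(name); out={}
    for k in things:
        for r in bot.landmark_of(k,c)[:4 if k=='cap_a' else 1]:
            print(name,k,round(r["score"],2),np.round(r["point"],0),np.round(at(c,r["point"],Z[k],ps),4)); out.setdefault(k,[]).append(r["point"])
    return c,ps,out
E
python3 - <<'E'
from h import *
o=bot.get_obs();print(o["ee_pos"],o["tcp_rot"],bot.nose_length,o["opening"])
ims=[]
for n in("top","scene"):
    c,ps,_=look(n); ims.append(c["img"])
    cv2.imwrite(f"pics/{n}.png",c["img"][...,::-1])
E
```

```text
[0.1300264  0.53418063 0.23858846] [-1.79924963e+02  6.79185409e-04  1.66318769e+02] 0.008 0.08499124799183148
top selector_box 0.85 [285. 207.] [ 0.525  -0.0655  0.    ]
top lever_tab 0.59 [300. 179.] [ 0.5837 -0.0933  0.084 ]
top terminator 0.5 [248. 187.] [0.5698 0.0278 0.065 ]
top cap_a 0.46 [321. 176.] [ 0.5912 -0.1454  0.065 ]
top cap_a 0.39 [245. 206.] [0.5257 0.0341 0.065 ]
top cap_a 0.38 [332. 195.] [ 0.547  -0.1694  0.065 ]
top middle_caps 0.71 [332. 195.] [ 0.547  -0.1696  0.065 ]
top zero_button_top 0.49 [310. 230.] [ 0.4649 -0.1099  0.087 ]
top adapter 0.56 [260. 234.] [0.459  0.0022 0.065 ]
scene selector_box 0.91 [244. 184.] [ 0.5201 -0.0761  0.    ]
scene terminator 0.59 [265. 191.] [0.5733 0.0242 0.065 ]
scene cap_a 0.63 [199. 168.] [ 0.5944 -0.1549  0.065 ]
scene cap_a 0.46 [278. 181.] [0.5265 0.0288 0.065 ]
scene cap_a 0.38 [205. 153.] [ 0.5418 -0.1815  0.065 ]
scene cap_a 0.32 [226. 242.] [0.7521 0.052  0.065 ]
scene middle_caps 0.33 [228. 242.] [0.7493 0.0545 0.065 ]
scene zero_button_top 0.53 [242. 143.] [ 0.4758 -0.114   0.087 ]
scene adapter 0.55 [279. 181.] [0.5246 0.0321 0.065 ]
```

View pics/top.png

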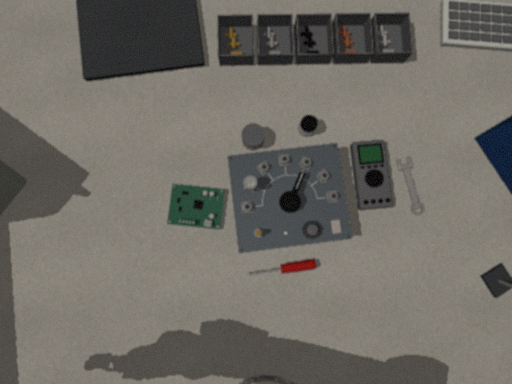

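View pics/scene.png

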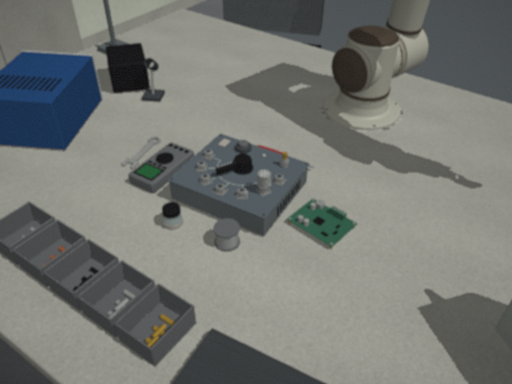

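The top view shows the knob at (290,201), with the tab pointing to (301,173), which is the -30 click. The terminator is at (250,183), the +60 port. The scene view agrees. I'll go above the box with the fingers closed.

```bash
python3 -m inch '[[3,-7,2,-10],[7,-15,4,-20],[11,-23,6,-30],[15,-31,6,-40],[19,-39,6,-50],[24,-47,6,-60],[28,-54,6,-70],[31,-60,6,-80]]' 0; python3 -m inch '[[0,0,0,-10],[0,0,0,-20],[0,0,0,-30],[0,0,0,-40],[0,0,0,-50],[0,0,0,-60],[0,0,0,-70],[0,0,0,-80]]'
python3 - <<'E'
from h import *
o=bot.get_obs();print(o["time"],o["ee_pos"],o["tcp_rot"],o["opening"],o["wrist_force"])
c,ps,_=look("wrist"); cv2.imwrite("pics/w1.png",c["img"][...,::-1])
c,ps,_=look("top")
E
```

```text
time: 1.8
ee_pos: [0.3543, 0.0918, 0.297]
tcp_rot: [179.9, -0.0, 86.0]
wrist_force: [1.9, 0.9, -0.0]
opening: 0.0001
grasp_force: 0.0
time: 2.8
ee_pos: [0.3587, 0.0604, 0.2966]
tcp_rot: [-178.5, 0.0, 8.4]
wrist_force: [0.6, 0.1, 0.2]
opening: 0.0001
grasp_force: 0.0
2.8 [0.35870292 0.06042084 0.29662733] [-1.78473803e+02  9.28772274e-03  8.39451086e+00] 7.901237484182627e-05 [0.61008786 0.08790658 0.16917414]
wrist selector_box 0.62 [371.  44.] [ 0.5309 -0.073   0.    ]
wrist cap_a 0.91 [303.  33.] [0.5175 0.0296 0.065 ]
wrist cap_a 0.67 [478.  40.] [ 0.5388 -0.172   0.065 ]
wrist zero_button_top 0.81 [422.  96.] [ 0.4684 -0.1178  0.087 ]
wrist adapter 0.51 [311.  84.] [0.4645 0.0091 0.065 ]
top selector_box 0.9 [287. 205.] [ 0.5309 -0.0695  0.    ]
top lever_tab 0.65 [300. 182.] [ 0.5767 -0.0926  0.084 ]
top terminator 0.54 [251. 187.] [0.5689 0.0206 0.065 ]
top cap_a 0.61 [244. 204.] [0.5297 0.0359 0.065 ]
top cap_a 0.51 [329. 195.] [ 0.5464 -0.162   0.065 ]
top cap_a 0.47 [324. 174.] [ 0.5955 -0.1539  0.065 ]
top zero_button_top 0.17 [253. 186.] [0.5691 0.0158 0.087 ]
top adapter 0.65 [257. 234.] [0.4592 0.008  0.065 ]
```

View pics/w1.png

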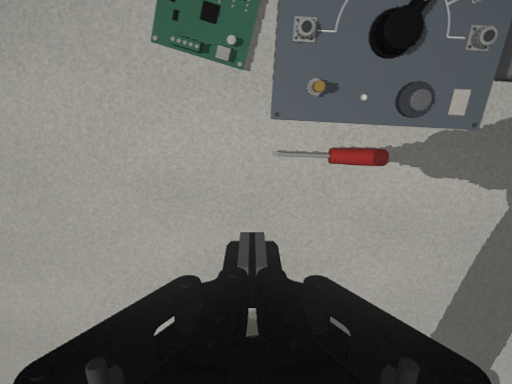

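The wrist view shows the box at the upper right, with the knob at (397,30) and the button at (416,99). The last move stopped short, so I'll shift to centre on the box.

```bash
python3 -m inch '[[1,-3,0,-2],[2,-6,0,-5],[3,-9,0,-8],[4,-12,0,-8],[5,-14,0,-8],[6,-14,0,-8],[6,-14,0,-8],[6,-14,0,-8]]'
python3 - <<'E'
from h import *
o=bot.get_obs();print(o["time"],o["ee_pos"],o["tcp_rot"],o["opening"],o["wrist_force"])
c,ps,r=look("wrist"); cv2.imwrite("pics/w2.png",c["img"][...,::-1])
E
```

```text
time: 4.6
ee_pos: [0.4186, -0.0799, 0.2967]
tcp_rot: [-178.5, 0.0, 0.4]
wrist_force: [1.1, -0.4, -0.5]
opening: -0.0001
grasp_force: 0.0
4.6 [ 0.41856526 -0.07986161  0.29668803] [-1.78511318e+02  3.25254821e-02  3.94920943e-01] -0.00010398247851365815 [ 1.14055276 -0.41852889 -0.49850291]
wrist selector_box 0.63 [251.  77.] [ 0.5281 -0.07    0.    ]
wrist terminator 0.6 [170.  34.] [0.5706 0.023  0.065 ]
wrist cap_a 0.86 [332.  65.] [ 0.5372 -0.1698  0.065 ]
wrist cap_a 0.78 [169.  79.] [0.5209 0.0296 0.065 ]
wrist cap_a 0.69 [318.  14.] [ 0.591  -0.1483  0.065 ]
wrist cap_a 0.59 [409.  21.] [ 0.5835 -0.2524  0.065 ]
wrist zero_button_top 0.87 [288. 126.] [ 0.4675 -0.1184  0.087 ]
wrist adapter 0.53 [187. 128.] [0.462  0.0109 0.065 ]
```

View pics/w2.png

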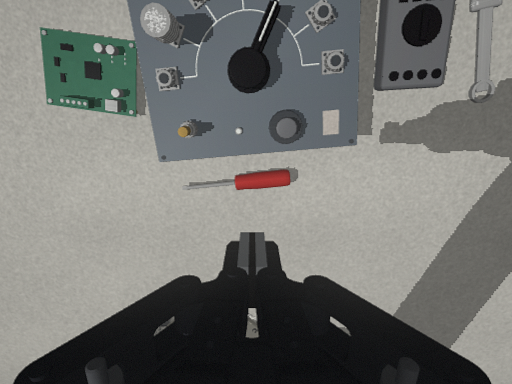

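The wrist view now shows the knob at (249,70), the tab tip at (276,3) and the terminator at (157,20). The axis comes out at about (0.5295, -0.0705) with a yaw of about 5.5°. Next I'll go to the clockwise side of the tab, staying above it.

```bash
python3 -m inch '[[3,-1,0,-5],[6,-2,-1,-10],[9,-3,-4,-15],[12,-4,-8,-20],[13.6,-4,-12,-25],[13.6,-4,-15.5,-25],[13.6,-4,-15.5,-25],[13.6,-4,-15.5,-25]]'
python3 - <<'E'
from h import *
o=bot.get_obs();print(o["time"],o["ee_pos"],o["tcp_rot"],o["opening"],o["wrist_force"])
c,ps,r=look("wrist"); im=c["img"][...,::-1].copy()
c2=bot.camera("top"); i2=cv2.resize(c2["img"][120:264,200:392,::-1],(512,384),interpolation=cv2.INTER_CUBIC)
cv2.imwrite("pics/w3.png",cv2.resize(np.hstack([im,i2]),(800,300)))
E
```

```text
time: 6.0
ee_pos: [0.5365, -0.1723, 0.1431]
tcp_rot: [-176.2, 0.0, -19.6]
wrist_force: [0.5, 0.4, 0.1]
opening: -0.0001
grasp_force: 0.0
6.0 [ 0.53645682 -0.1722948   0.14308759] [-1.76152526e+02  4.82937355e-02 -1.96397886e+01] -0.00014790233310663797 [0.52789648 0.42973698 0.07499091]
wrist selector_box 0.89 [170. 214.] [ 0.5312 -0.064  -0.    ]
wrist lever_tab 0.91 [137. 196.] [ 0.576  -0.0889  0.084 ]
wrist terminator 0.74 [ 41. 232.] [0.5701 0.024  0.065 ]
wrist cap_a 0.97 [ 63. 282.] [0.5173 0.0332 0.065 ]
wrist cap_a 0.71 [207. 150.] [ 0.5892 -0.1489  0.065 ]
wrist cap_a 0.58 [250. 203.] [ 0.5375 -0.1656  0.065 ]
wrist middle_caps 0.32 [ 64. 278.] [0.5207 0.0302 0.065 ]
wrist adapter 0.39 [112. 322.] [0.4607 0.0086 0.065 ]
```

View pics/w3.png

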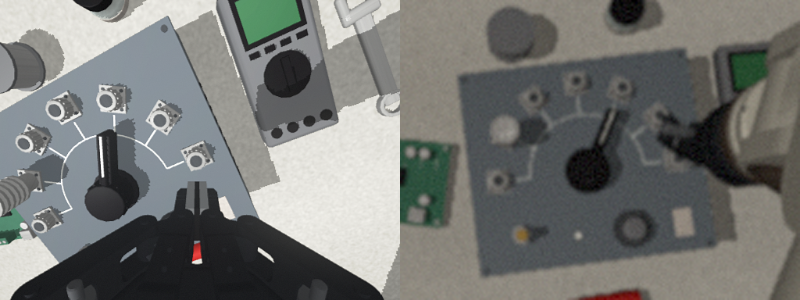

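The wrist view shows the tab pointing at the second port from the right, with the fingers to the right of it near the -90 cap. The arm ended about 5 cm off in y, so I'll let it settle and check.

```bash
python3 -m inch '[[0,0,0,0],[0,0,0,0],[0,0,0,0],[0,0,0,0],[0,0,0,0],[0,0,0,0],[0,0,0,0],[0,0,0,0]]'
python3 - <<'E'
from h import *
o=bot.get_obs();print(o["time"],o["ee_pos"],o["tcp_rot"],np.round(o["q"],1),np.round(o["qd"],1))
E
```

```text
time: 7.45
ee_pos: [0.5361, -0.1725, 0.1416]
tcp_rot: [-176.2, 0.1, -19.7]
wrist_force: [0.6, -0.3, -0.1]
opening: 0.0002
grasp_force: 0.0
7.45 [ 0.53606387 -0.17251151  0.14163556] [-1.76157852e+02  1.25008967e-01 -1.96721033e+01] [-19.7   6.    0.3  84.4   3.8 179.9] [-0.1  0.1 -0.1 -0.1 -0.  -0. ]
```

J6 has hit its limit, which is why position and tilt were off. I'll turn half a turn the other way, since the fingers are symmetric.

```bash
python3 -m inch '[[0,0,0,10],[0,0,0,20],[0,0,0,30],[0,0,0,40],[0,0,0,50],[0,0,0,60],[0,0,0,70],[0,0,0,80]]'; python3 -m inch '[[0,0,0,10],[0,0,0,20],[0,0,0,30],[0,0,0,40],[0,0,0,50],[0,0,0,60],[0,0,0,70],[0,0,0,80]]';python3 -m inch '[[0,0,0,10],[0,0,0,20],[0,0,0,20],[0,0,0,20],[0,0,0,20],[0,0,0,20],[0,0,0,20],[0,0,0,20]]'
python3 -c "
from h import *
o=bot.get_obs();print(o['time'],o['ee_pos'],o['tcp_rot'],np.round(o['q'],1),np.round(o['qd'],1))"
```

```text
time: 8.45
ee_pos: [0.5361, -0.1725, 0.1416]
tcp_rot: [-176.1, 0.1, 60.7]
wrist_force: [-0.4, 0.1, 0.2]
opening: 0.0
grasp_force: 0.0
time: 9.45
ee_pos: [0.5361, -0.1725, 0.1416]
tcp_rot: [-176.2, 0.1, 140.7]
wrist_force: [0.7, 0.3, -0.7]
opening: 0.0001
grasp_force: 0.0
time: 10.45
ee_pos: [0.5361, -0.1725, 0.1416]
tcp_rot: [-176.2, 0.1, 160.3]
wrist_force: [0.1, 0.5, -0.3]
opening: 0.0005
grasp_force: 0.0
10.45 [ 0.53606557 -0.17248996  0.14162499] [-1.76155603e+02  1.22665333e-01  1.60314899e+02] [-15.9   6.    0.3  84.4  -3.8   3.7] [-0.  -0.1 -0.  -0.   0.  -0. ]
```

The tool is slightly tilted (3.8°), which is harmless. I'll move over the start spot and go down beside the tab.

```bash
python3 -m inch '[[0.9,2.6,0,-2],[1.8,5.3,0,-5],[1.8,5.3,0,-5],[1.8,5.3,-2,-5],[1.8,5.3,-4,-5],[1.8,5.3,-5.5,-5],[1.8,5.3,-5.5,-5],[1.8,5.3,-5.5,-5]]'
python3 - <<'E'
from h import *
o=bot.get_obs();print(o["time"],o["ee_pos"],o["tcp_rot"],np.round(o["q"],1),o["wrist_force"])
c2=bot.camera("top"); i2=cv2.resize(c2["img"][120:264,200:392,::-1],(512,384),interpolation=cv2.INTER_CUBIC)
c=bot.camera("scene"); i=cv2.resize(c["img"][110:230,160:320,::-1],(512,384),interpolation=cv2.INTER_CUBIC)
cv2.imwrite("pics/w4.png",cv2.resize(np.hstack([i,i2]),(800,300)))
E
```

```text
time: 11.45
ee_pos: [0.5543, -0.1197, 0.0874]
tcp_rot: [-176.2, 0.2, 155.3]
wrist_force: [0.3, -1.3, -0.5]
opening: 0.0001
grasp_force: 0.0
11.45 [ 0.55430937 -0.11974584  0.0873721 ] [-1.76166158e+02  1.72574685e-01  1.55327405e+02] [-10.4   7.8  -3.7  79.3  -3.8  14.3] [ 0.2900626  -1.27016284 -0.50038728]
```

View pics/w4.png

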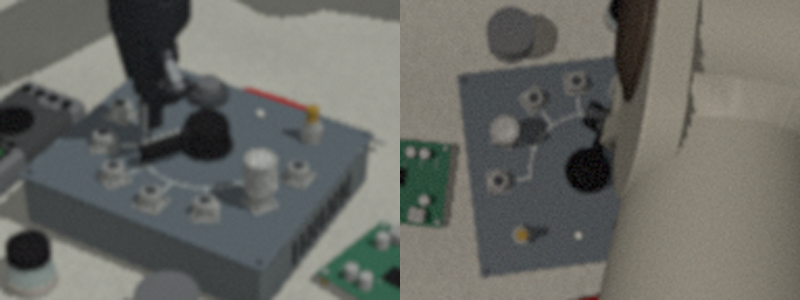

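The scene crop shows the fingers standing in free space clockwise of the tab, clear of the caps. Now the pushing waypoints.

```bash
python3 - <<'E'
from h import *
A=np.array([.5285,-.069]);p0=np.array([.5543,-.1197])
for th,b in [(-30,-25),(-30,-21),(-24,-21),(-20,-21),(-16,-21),(-13,-21),(-10,-21),(-5,-21),(0,-21),(5,-21),(10,-21),(15,-21),(18,-21),(20,-21),(30,-21),(40,-21),(45,-21),(48,-21),(50,-21),(53,-21)]:
    a=np.radians(th+5.8);c,s=np.cos(a),np.sin(a)
    p=A+np.array([[c,-s],[s,c]])@[.046,b/1000]
    print(th,b,np.round((p-p0)*100,2),th+30)
E
```

```text
-30 -25 [0.59 0.9 ] 0
-30 -21 [0.75 1.27] 0
-24 -21 [1.13 1.64] 6
-20 -21 [1.36 1.91] 10
-16 -21 [1.58 2.19] 14
-13 -21 [1.72 2.41] 17
-10 -21 [1.85 2.64] 20
-5 -21 [2.05 3.03] 25
0 -21 [2.21 3.45] 30
5 -21 [2.33 3.87] 35
10 -21 [2.42 4.3 ] 40
15 -21 [2.47 4.74] 45
18 -21 [2.48 5.  ] 48
20 -21 [2.48 5.18] 50
30 -21 [2.38 6.06] 60
40 -21 [2.13 6.9 ] 70
45 -21 [1.95 7.31] 75
48 -21 [1.83 7.54] 78
50 -21 [1.74 7.69] 80
53 -21 [1.6  7.92] 83
```

```bash
cat > see.py <<'E'
from h import *
import sys
o=bot.get_obs();print(o["time"],np.round(o["ee_pos"],4),np.round(o["tcp_rot"],1),np.round(o["wrist_force"],1))
c=bot.camera("scene")
A=np.array([.5285,-.069])
for n,cc in(("scene",c),("top",bot.camera("top"))):
    for r in bot.landmark_of("lever_tab",cc)[:1]:
        X=at(cc,r["point"],.084)[:2]-A; print(n,"tab",round(r["score"],2),np.round(r["point"]),"box deg",np.degrees(np.arctan2(X[1],X[0]))-5.8,"r",np.hypot(*X))
if len(sys.argv)>1: cv2.imwrite(sys.argv[1],cv2.resize(c["img"][110:230,160:320,::-1],(640,480),interpolation=cv2.INTER_CUBIC))
E
python3 -m inch '[[0.3,0.45,0,0],[0.6,0.9,0,0],[0.75,1.25,0,0],[0.95,1.45,0,3],[1.15,1.65,0,6],[1.35,1.9,0,10],[1.6,2.2,0,14],[1.7,2.4,0,17]]'
python3 see.py
```

```text
time: 12.55
ee_pos: [0.5713, -0.0955, 0.0867]
tcp_rot: [-176.1, 0.1, 172.4]
wrist_force: [0.7, -1.3, -0.7]
opening: 0.0002
grasp_force: 0.5
12.55 [ 0.5713 -0.0955  0.0867] [-1.761e+02  1.000e-01  1.724e+02] [ 0.7 -1.3 -0.7]
scene tab 0.58 [226. 171.] box deg -14.308808987965353 r 0.05803159449973896
```

```bash
python3 -m inch '[[0.05,0.1,0,1],[0.15,0.25,0,3],[0.15,0.25,0,3],[0.15,0.25,0,3],[0.15,0.25,0,3],[0.15,0.25,0,3],[0.15,0.25,0,3],[0.15,0.25,0,3]]'
python3 see.py pics/s1.png
```

```text
time: 13.75
ee_pos: [0.5726, -0.093, 0.0867]
tcp_rot: [-176.2, 0.1, 175.3]
wrist_force: [0.1, -0.2, 0.3]
opening: -0.0003
grasp_force: 0.0
13.75 [ 0.5726 -0.093   0.0867] [-1.762e+02  1.000e-01  1.753e+02] [ 0.1 -0.2  0.3]
scene tab 0.61 [231. 172.] box deg -1.461272333114417 r 0.05488222749993674
```

View pics/s1.png

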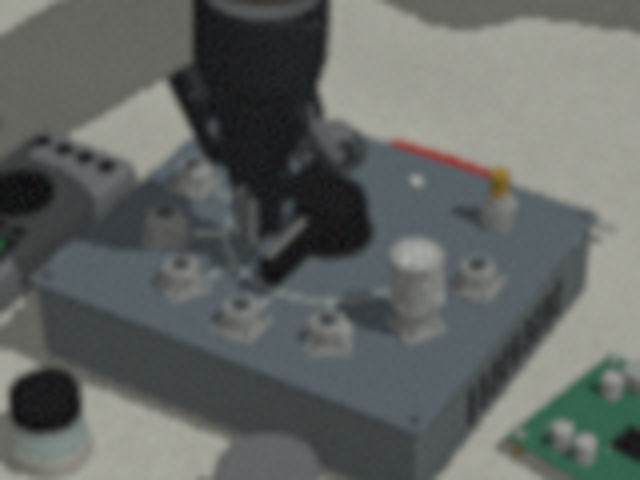

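The tab is now resting at click 0, pointing at the middle cap (240,315). On to the next click.

```bash
python3 -m inch '[[0.2,0.35,0,5],[0.35,0.8,0,10],[0.5,1.2,0,15],[0.55,1.6,0,20],[0.6,1.9,0,23],[0.65,2.1,0,26],[0.65,2.3,0,28],[0.65,2.45,0,30]]'
python3 see.py
python3 -m inch '[[0,0.05,0,0],[0,0.05,0,0],[0,0.05,0,0],[0,0.05,0,0],[0,0.05,0,0],[0,0.05,0,0],[0,0.05,0,0],[0,0.05,0,0]]'
python3 see.py pics/s2.png
```

```text
time: 14.95
ee_pos: [0.5791, -0.0683, 0.0866]
tcp_rot: [-176.2, 0.1, -154.6]
wrist_force: [0.1, -0.1, 0.9]
opening: -0.0002
grasp_force: 0.0
14.95 [ 0.5791 -0.0683  0.0866] [-1.762e+02  1.000e-01 -1.546e+02] [ 0.1 -0.1  0.9]
scene tab 0.82 [243. 175.] box deg 28.17166237752549 r 0.05768181243373669
top tab 0.62 [254. 138.] box deg 21.37332497789001 r 0.17101605761425775
time: 16.15
ee_pos: [0.5791, -0.068, 0.0866]
tcp_rot: [-176.2, 0.1, -154.7]
wrist_force: [0.4, -0.1, 0.5]
opening: 0.0001
grasp_force: 0.0
16.15 [ 0.5791 -0.068   0.0866] [-1.762e+02  1.000e-01 -1.547e+02] [ 0.4 -0.1  0.5]
scene tab 0.73 [243. 174.] box deg 27.88523690699311 r 0.05208152459771746
```

View pics/s2.png

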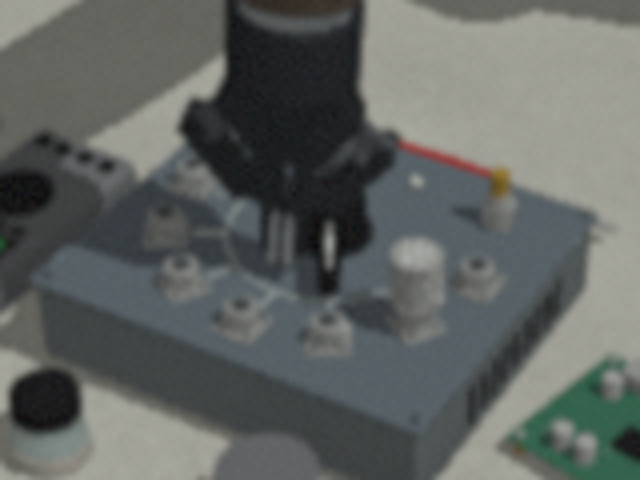

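The tab rests at +30, pointing at the cap (328,330). One more click to go.

```bash
python3 -m inch '[[0,0.4,0,5],[-0.1,0.85,0,10],[-0.2,1.3,0,15],[-0.35,1.7,0,20],[-0.45,1.95,0,23],[-0.55,2.15,0,26],[-0.65,2.35,0,28],[-0.75,2.5,0,30]]'
python3 see.py
python3 -m inch '[[0.2,-0.4,0,-2],[0.3,-0.8,0,-5],[0.3,-1,0,-5],[0.3,-1,0,-5],[0.3,-1,0,-5],[0.3,-1,0,-5],[0.3,-1,0,-5],[0.3,-1,0,-5]]'
python3 see.py pics/s3.png
```

```text
time: 17.35
ee_pos: [0.5715, -0.0429, 0.0866]
tcp_rot: [-176.2, 0.1, -124.6]
wrist_force: [-0.2, 0.4, -0.7]
opening: -0.0002
grasp_force: 0.0
17.35 [ 0.5715 -0.0429  0.0866] [-1.762e+02  1.000e-01 -1.246e+02] [-0.2  0.4 -0.7]
scene tab 0.65 [254. 175.] box deg 53.92900210426772 r 0.06303586628404519
time: 18.55
ee_pos: [0.5746, -0.0529, 0.0867]
tcp_rot: [-176.2, 0.1, -129.7]
wrist_force: [0.4, -0.2, 0.3]
opening: -0.0
grasp_force: 0.0
18.55 [ 0.5746 -0.0529  0.0867] [-1.762e+02  1.000e-01 -1.297e+02] [ 0.4 -0.2  0.3]
scene tab 0.7 [255. 175.] box deg 55.1384371651527 r 0.06075996964598468
```

View pics/s3.png

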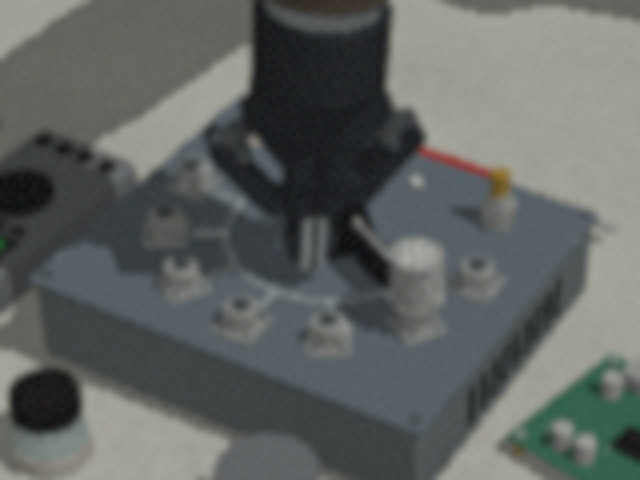

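The tab points straight at the terminator and the fingers are free of it. I'll lift and go over to the button.

```bash
python3 -m inch '[[0,0,2,0],[0,0,5,0],[0,0,7,0],[-2.5,-1.5,7.5,0],[-5,-3,7.5,0],[-8,-4.7,7.5,0],[-10.9,-6.4,7.5,0],[-10.9,-6.4,7.5,0]]'
python3 - <<'E'
from h import *
c,ps,r=look("wrist",["lever_tab","terminator","zero_button_top","selector_box"]);print(ps)
c,ps,r=look("scene",["lever_tab","zero_button_top"])
c,ps,r=look("top",["lever_tab","zero_button_top"])
E
python3 see.py pics/s4.png
```

```text
time: 19.75
ee_pos: [0.4644, -0.1178, 0.1621]
tcp_rot: [-176.1, 0.1, -129.8]
wrist_force: [0.7, -0.2, 1.0]
opening: -0.0001
grasp_force: 0.0
wrist zero_button_top 0.63 [258. 208.] [ 0.4664 -0.1143  0.087 ]
wrist selector_box 0.95 [245. 241.] [ 0.5312 -0.0672  0.    ]
(array([ 0.46439102, -0.11779062,  0.16213346]), array([-1.76111500e+02,  1.38844453e-01, -1.29767286e+02]))
scene lever_tab 0.58 [253. 175.] [ 0.56   -0.0193  0.084 ]
scene zero_button_top 0.52 [247. 144.] [ 0.4703 -0.1027  0.087 ]
top lever_tab 0.68 [269. 192.] [ 0.5532 -0.022   0.084 ]
top zero_button_top 0.17 [254. 142.] [0.671  0.0096 0.087 ]
20.3 [ 0.4657 -0.1168  0.1615] [-1.762e+02  1.000e-01 -1.297e+02] [-0.7  0.3  0.9]
scene tab 0.78 [253. 172.] box deg 56.28639190371179 r 0.05044064391124971
top tab 0.73 [267. 188.] box deg 50.51797018590544 r 0.062192253586204574
```

View pics/s4.png

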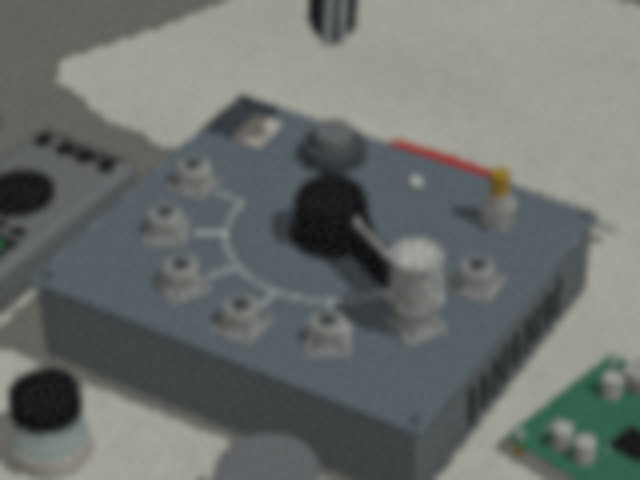

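The tab is at rest pointing at the terminator (415,270), and the closed fingers hang above the button (335,140). Now down to the button.

```bash
python3 -m inch '[[0.05,0,-2,0],[0.05,0,-4,0],[0.05,0,-5.5,0],[0.05,0,-6.2,0],[0.05,0,-6.5,0],[0.05,0,-6.8,0],[0.05,0,-7,0],[0.05,0,-7,0]]'
python3 -m inch '[[0,0,-0.05,0],[0,0,-0.1,0],[0,0,-0.15,0],[0,0,-0.2,0],[0,0,-0.25,0],[0,0,-0.25,0],[0,0,-0.25,0],[0,0,-0.25,0]]'
```

```text
time: 21.5
ee_pos: [0.4663, -0.1171, 0.0921]
tcp_rot: [-176.1, 0.1, -129.7]
wrist_force: [-1.1, 0.4, 3.6]
opening: 0.0002
grasp_force: 1.4
time: 22.5
ee_pos: [0.4662, -0.117, 0.0893]
tcp_rot: [-176.1, 0.1, -129.7]
wrist_force: [1.3, 0.0, 5.7]
opening: 0.0
grasp_force: 2.6
```

```bash
python3 -m inch '[[0,0,-0.05,0],[0,0,-0.1,0],[0,0,-0.1,0],[0,0,-0.1,0],[0,0,-0.1,0],[0,0,-0.1,0],[0,0,-0.1,0],[0,0,-0.1,0]]'
```

```text
time: 23.5
ee_pos: [0.4663, -0.117, 0.0891]
tcp_rot: [-176.1, 0.2, -129.7]
wrist_force: [-2.1, 0.9, 10.8]
opening: -0.0003
grasp_force: 5.8
```

The button has bottomed: the force rose to 10.8 N with almost no further travel. I'll let it up and back off.

```bash
python3 -m inch '[[0,0,0.3,0],[0,0,0.8,0],[0,0,2,0],[0,0,4,0],[0,0,6,0],[0,0,8,0],[0,0,8,0],[0,0,8,0]]'
python3 see.py pics/s5.png
```

```text
time: 24.5
ee_pos: [0.4658, -0.1169, 0.1674]
tcp_rot: [-176.2, 0.1, -129.7]
wrist_force: [-0.7, 0.3, -0.6]
opening: 0.0001
grasp_force: 0.0
24.5 [ 0.4658 -0.1169  0.1674] [-1.762e+02  1.000e-01 -1.297e+02] [-0.7  0.3 -0.6]
scene tab 0.65 [253. 176.] box deg 51.24411897517641 r 0.06222242433294183
top tab 0.79 [272. 191.] box deg 49.38556255574122 r 0.049881491000620344
```

View pics/s5.png

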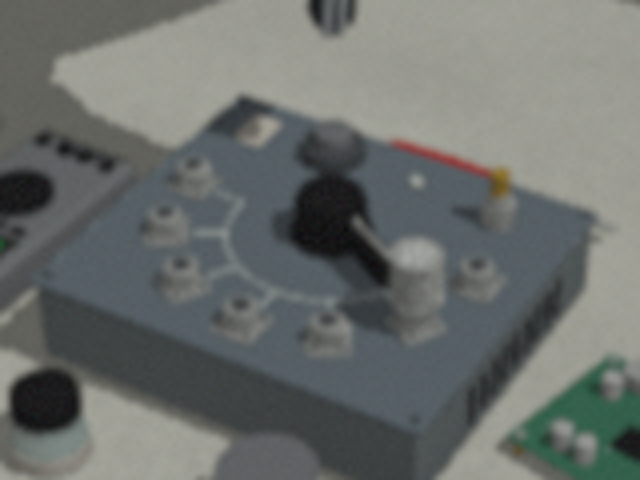

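The picture matches the one from before the press: the tab still points at the terminator, the button is up, and the robot is clear of everything. I'm handing the job in.

```bash
python3 -c "
from workcell import bot
print(bot.job_done())"
```

```text
the job is handed in; nothing more can be done
None
```

The lever tab was pushed three clicks round and rests pointing at the finned terminator (+60° port), then the zero button was pressed to its stop and came back up, and the job was handed in at about 25 s.

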